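Refit the knob spindle of a variable transformer and wind it to zero

ROBOT

A 7-joint arm with a two-finger parallel gripper is mounted at the origin on the work surface. World frame = base frame: x ahead of the robot, y to its left, z up, the work surface at z = 0. Lengths are in m, angles in rad, forces in N, time in s.
With the tool pointing down it reaches from about 0.425 to 0.875 m from the base axis. Payload 9.9 kg.
Tool frame: the origin (TCP) lies at the very end of the fingers, on their centre line; the grasp point (between the pads) lies r.hold_point_z behind it (r.hold_point_z is the distance from the TCP to the grasp point, in m); z points along the fingers, y is the direction in which the jaws open and shut (so a half turn about z gives the same grasp; the last joint's range is limited). The gripper opens to 85 mm and grips with 20 to 120 N. Pads are 22 mm wide; open, the fingers measure 114 mm over their backs; the gripper's body (76 mm by 85 mm) begins 54 mm behind the grasp point. The pads swing forward as they close: fully open they stand 13 mm farther back than shut.
Start: joints at [1.19, 0.576, 0.025, 1.437, -0.015, 1.129, -0.057], TCP at [0.197, -0.645, 0.231] pointing down, gripper open.
Joint ranges: [-2.76, 2.76], [-0.34, 2.15], [-1.52, 1.57], [0.19, 2.46], [-1.09, 4.23], [0.17, 1.99], [-2.82, 2.82]. Speed limits (rad/s): [2.22, 2.22, 3.01, 3.01, 3.14, 3.14, 3.14].

INTERFACE

Orientations are given as a rotation vector (axis times angle).
In Python, from rig import r, effector, kin, imaging, ticket gives the robot as it stands. The module is installed in compiled form; this text tells all that it offers. Calls block until the motion is done:
- r.movep(position, orientation): joint-space move of the TCP to a pose.
- r.movel(position, rot=None, feed=0.15): straight line of the TCP; rot=None keeps the orientation; feed is the mean speed in m/s.
- r.goto_joints(angles): joint-space move.
- effector.gripper_to(opening): finger opening in m; the grip force is fixed at half the most; returns when the fingers have stopped.
- r.dwell(seconds).
- kin.ik(position, orientation): joint angles nearest the present ones, or None.
- imaging.snapshot(name): name is "side" or "top" or "wrist"; returns the picture (420x560x3 uint8, red, green, blue); there is no depth.
- imaging.calibration(name): a dict with "vertical_fov" (degrees; the focal length in pixels is half the picture's height over the tangent of half this angle, whatever the lens; pixels are square), "cx", "cy" (the principal point, pixels), "R" (3x3) and "t" (3): a world point X has camera coordinates R X + t; the wrist camera has in their place "tool_from_camera" (4x4, takes a point from camera to tool coordinates, whose origin is the TCP and whose axes are the flange's). Camera axes: x right, y down, z forward; pixel columns grow to the right and rows downward; lengths in m; the calibration is good to about 2 mm. A picture is of the moment at which its call begins: read the wrist's pose just before it. calibration takes no time and is no camera call.
A pose or a line that the arm cannot do raises r.PlanningError and nothing moves.
- ticket.close_job(): hands the job in, once; it reports no verdict.
Readings, each from a call of its own:
- r.get_time(): time.
- r.get_joint_positions(): joint angles.
- r.get_dq(): joint speeds.
- r.get_tau(): joint torques, N m.
- r.get_tcp_pos(): TCP position.
- r.get_eef_rot(): TCP orientation.
- r.get_force(): force on the tool from outside, world axes, zero at the start.
- r.get_ft_torque(): the same for the moment, N m.
- r.get_width(): finger opening in m.
Only numpy, scipy, OpenCV 4.12 (cv2) and the standard library are available. Lean on these libraries where they do the work, as an engineer would, in place of code of your own. Each camera call takes 0.05 s, during which the arm holds its last target. There are 200 camera calls.

TASK

The control knob was pulled from the open variable transformer so that its brush track could be cleaned, and stands in the steel bench block. Put it back: turn its keyed spindle on the hub until you feel the key match the keyway, push it fully home, then wind the knob anticlockwise (seen from above) up against the zero stop and let go of it there. Do all this gently, never forcing spindle, hub or stop, and leave the other things on the bench where they are.

Things in the scene. Friction and masses are not known exactly. Their poses are not given: they have to be found in the camera images.
- transformer: Open-frame variable transformer fixed on the bench: copper ring winding, 150 mm across, on a 160 mm base; terminal strip on its -x side (to 98 mm from the axis, 79 mm high). Origin: centre of its underside, on the axis, z up. On top an aluminium rotor disc (88 mm across, top 95 mm up) with one brush arm (to 70 mm from the axis, 98 mm up) and in its middle a steel hub.
- hub_mouth (a point): Centre of the flat top of the rotor's steel hub (40 mm across, top 125 mm above the bench). An upright bore goes right through the hub (37 mm): 16.8 mm diameter, no chamfer, with one keyway 6.8 mm wide reaching 12.6 mm from the axis, on the side to which the brush arm points. Axes as the transformer's: they do not turn with the rotor. The hub's rubber bush gives, 1.5 N m per rad of twist.
- zero_stop (a point): Top of the zero stop post (100 mm up, 62 mm from the axis). With the rotor on it, arm and keyway point along the transformer's +y; clockwise from above leads away from zero. The rotor drags (0.12 N m) and stays where left: at the start 23 to 109 degrees clockwise of zero, an angle that is not measured but seen or felt. At the stop the twist needed rises above the drag; 0.2 to 0.25 N m is enough.
- knob: Spindle end of the loose knob; origin: centre of the underside of its skirt. From here a steel spindle, 16 mm diameter, goes 44 mm down. A key, 6 mm wide, reaching 12 mm from the axis on the +x side, runs along it from the skirt to 38 mm down; the last 6 mm are plain round (pilot). Tip chamfered 1.2 mm, key end square. White pointer on the knob also to +x, z up. At zero +x points along the transformer's +y.
- knob_mid (a point): Middle of the knob on its axis, 24 mm above the skirt's underside. 0.13 to 0.21 kg. Black round grip of 50 mm diameter from 3 to 48 mm above the underside, below it a skirt 60 mm across, 3 mm thick. Starts upright, spindle in the bench block's middle hole, skirt on the block (this point 74 mm up). Fully home the skirt rests on the hub (this point 149 mm up).
- bench_block: Steel block fixed on the bench, 90 x 90 mm, 50 mm high, with an upright through hole of 28 mm diameter in its middle (and four smaller ones); the knob's spindle hangs loosely in it. Origin: centre of its underside.
- screwdriver: Bystander: screwdriver lying on the bench, 190 mm long, origin under its middle.
- screw_jar: Bystander: small clear jar with steel lid, 44 mm across, 55 mm high, origin under its centre.
- hygrometer: Bystander: upright cream thermo-hygrometer, 22 x 95 mm, 108 mm high, origin under its centre.
There are look-alikes about, which are no part of the job. What is shaped like the knob but yellow is not meant.

How it is judged:
On the way, in this order (a step that is already met when the one before it is completed fails the run):
1. the keyed spindle is through the hub and the knob sits fully home (z of knob_mid in the frame of transformer below 0.1515 m and horizontal distance between knob_mid and transformer below 0.004 m and angle between knob's own z axis and vertical below 0.08 rad), for 0.1 s.
2. the knob has been wound to the zero stop (angle between the x axis of knob and the y axis of transformer, either way round below 0.08 rad), for 0.2 s.
At the end, for the whole second after the job is handed in: The knob is fully home in the hub (skirt within 2.5 mm of the hub's top, upright, on the axis), its pointer within 4.5 degrees of the zero stop direction (transformer's +y), at rest and let go (all of step 1 and angle between the x axis of knob and the y axis of transformer, either way round below 0.08 rad and linear speed of knob below 0.02 m/s); the robot touches nothing.
It fails at once if knob and transformer press on each other with more than 80 N in all (contact force between knob and transformer above 80 N).
It fails at once if a bystander (screwdriver, jar, hygrometer) is moved more than 15 mm (distance of any of screwdriver, screw_jar, hygrometer from where it was at the start of the episode above 0.015 m).
It also fails if it takes over 72 s, if anything falls off the work surface, if the arm or the gripper's body presses on something with over 40 N, if the wrist force passes 120 N, or if a joint passes its speed limit or range.

## Working session

There is one attempt and no reset: what is moved stays moved. The work goes in short steps, each a Python script; the robot and the scene stay as the last script left them, time stands still between calls to the robot, and variables do not carry over. Pictures are saved under pics/ and viewed, about 8 in all and at most 12, crops included, and the job is handed in when it is done.

```bash
mkdir -p pics; python3 - <<'E'
from rig import r, effector, kin, imaging, ticket
import cv2, numpy as np
ims=[]
for n in ("side","top","wrist"):
    im=imaging.snapshot(n); cv2.imwrite(f"pics/{n}0.png",im[:,:,::-1]); 
    print(n,{k:np.round(v,4).tolist() for k,v in imaging.calibration(n).items()})
print(r.get_time(),r.get_tcp_pos(),r.get_eef_rot(),r.hold_point_z,r.get_force(),r.get_ft_torque(),r.get_width())
E
```

```text
side {'vertical_fov': 47.5472, 'cx': 283.0283, 'cy': 201.2592, 'R': [[0.8993, -0.4374, -0.0026], [-0.2639, -0.5379, -0.8007], [0.3488, 0.7207, -0.5991]], 't': [-0.5387, 0.2965, 0.825]}
top {'vertical_fov': 44.6668, 'cx': 286.7311, 'cy': 217.1194, 'R': [[0.0304, -0.9995, -0.0078], [-0.9954, -0.0295, -0.0906], [0.0903, 0.0105, -0.9959]], 't': [0.0708, 0.6184, 1.2013]}
wrist {'vertical_fov': 61.1497, 'cx': 280.5667, 'cy': 209.871, 'tool_from_camera': [[0.0004, -0.9515, -0.3078, 0.0789], [1.0, 0.0001, 0.0007, -0.0009], [-0.0007, -0.3078, 0.9515, -0.1421], [0.0, 0.0, 0.0, 1.0]]}
0.15 [ 0.19729329 -0.64516393  0.23065066] [-3.10583680e+00 -4.64318249e-01  4.07736122e-04] 0.0187 [ 0.40166124 -0.04583892 -0.68886334] [ 0.03088793 -0.03518042  0.01111906] 0.08542421077872893
```

View pics/side0.png

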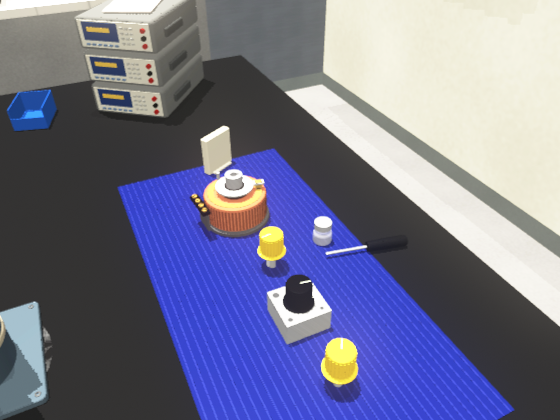

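View pics/top0.png

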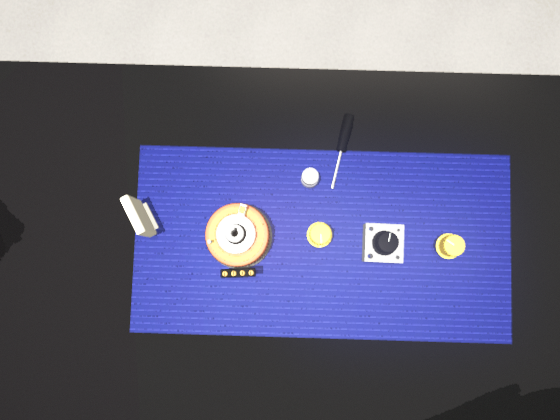

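The transformer is at top px (237,233), with its arm pointing to (245,208). The strip runs (224,274) to (251,272). The black knob on its block is at (385,243), with its pointer towards (389,237). The yellow decoys are at (319,235) and (450,246).

```bash
cat > h.py <<'E'
from rig import r, effector, kin, imaging, ticket
import cv2, numpy as np
from scipy.spatial.transform import Rotation as Ro
def down(yaw):  # tool z down, tool x at world angle yaw
    return (Ro.from_euler('z',yaw)*Ro.from_euler('x',np.pi)).as_rotvec()
def ray(name,uv,pose=None):
    c=imaging.calibration(name); f=210/np.tan(np.radians(c["vertical_fov"])/2)
    d=np.array([(uv[0]-c["cx"])/f,(uv[1]-c["cy"])/f,1.])
    if name=="wrist":
        T=np.array(c["tool_from_camera"]); p,rv=pose; Rt=Ro.from_rotvec(rv).as_matrix()
        return p+Rt@T[:3,3], Rt@T[:3,:3]@d
    R=np.array(c["R"]); t=np.array(c["t"]); return -R.T@t, R.T@d
def onz(o,d,z): return o+d*(z-o[2])/d[2]
def tri(rays):
    A=0;b=0
    for o,d in rays:
        d=d/np.linalg.norm(d);P=np.eye(3)-np.outer(d,d);A=A+P;b=b+P@o
    x=np.linalg.solve(A,b)
    return x,[np.linalg.norm(np.cross(x-o,d/np.linalg.norm(d))) for o,d in rays]
def wsnap(fn):
    pose=(np.array(r.get_tcp_pos()),np.array(r.get_eef_rot())); im=imaging.snapshot("wrist")
    cv2.imwrite("pics/"+fn,im[:,:,::-1]); return im,pose
def proj(X,pose):
    c=imaging.calibration("wrist");f=210/np.tan(np.radians(c["vertical_fov"])/2)
    T=np.linalg.inv(np.array(c["tool_from_camera"]));q=T[:3,:3]@(Ro.from_rotvec(pose[1]).as_matrix().T@(np.array(X)-pose[0]))+T[:3,3]
    return np.array([c["cx"]+f*q[0]/q[2],c["cy"]+f*q[1]/q[2]])
E
python3 - <<'E'
from h import *
np.set_printoptions(precision=4,suppress=True)
for n,uv,z in [("knobtop",(385,242),.098),("hubtop",(235,233),.125),("arm",(244,208),.098),("pt0",(388,241),.098),("pt1",(390,234),.098),("s0",(224,274),.079),("s1",(251,272.5),.079),("jar",(310,177),.05),("yel",(319,235),.1),("hyg",(140,215),.1)]:
    print(n,onz(*ray("top",uv),z))
print(tri([ray("top",(385,242)),ray("side",(299,284))]),tri([ray("top",(235,233)),ray("side",(234,177))]))
q=r.get_joint_positions()
for p in [(.52,-.17),(.52,.2)]:
  for yaw in np.radians(np.arange(-180,180,30)):
    s=kin.ik([p[0],p[1],.3],down(yaw)); print(p,round(np.degrees(yaw)),None if s is None else np.round(s,2))
E
```

```text
knobtop [ 0.56   -0.1347  0.098 ]
hubtop [0.5686 0.2015 0.125 ]
arm [0.6277 0.1863 0.098 ]
pt0 [ 0.5624 -0.1414  0.098 ]
pt1 [ 0.5784 -0.1457  0.098 ]
s0 [0.4767 0.2281 0.079 ]
s1 [0.482  0.1665 0.079 ]
jar [0.7115 0.0366 0.05  ]
yel [0.5712 0.0145 0.1   ]
hyg [0.6045 0.4217 0.1   ]
(array([ 0.5625, -0.1373,  0.0883]), [np.float64(0.0021917126356031168), np.float64(0.0021917126356031168)]) (array([0.5704, 0.2021, 0.1163]), [np.float64(0.0013272555476576164), np.float64(0.0013272555476574984)])
(0.52, -0.17) -180 [ 0.77  0.4  -0.78  1.65  0.3   1.21  1.49]
(0.52, -0.17) -150 [ 1.01  0.57 -1.29  1.64  0.56  1.36  1.74]
(0.52, -0.17) -120 [ 1.01  0.57 -1.29  1.64  0.56  1.36  2.26]
(0.52, -0.17) -90 [-0.01  0.34  0.33  1.68 -0.12  1.14 -2.78]
(0.52, -0.17) -60 [ 0.1   0.33  0.19  1.67 -0.07  1.14 -2.32]
(0.52, -0.17) -30 [ 0.19  0.33  0.05  1.67 -0.02  1.14 -1.84]
(0.52, -0.17) 0 [ 0.32  0.33 -0.12  1.67  0.04  1.15 -1.39]
(0.52, -0.17) 30 [ 0.4   0.33 -0.24  1.66  0.08  1.15 -0.91]
(0.52, -0.17) 60 [ 0.48  0.34 -0.35  1.66  0.12  1.16 -0.42]
(0.52, -0.17) 90 [ 0.55  0.35 -0.46  1.66  0
[... 158 characters left out ...]
[ 0.27  0.54 -1.17  1.62  0.51  1.32  0.6 ]
(0.52, 0.2) -150 [ 0.23  0.5  -1.07  1.62  0.45  1.29  1.18]
(0.52, 0.2) -120 [ 0.32  0.59 -1.29  1.62  0.58  1.37  1.57]
(0.52, 0.2) -90 [ 0.32  0.59 -1.29  1.62  0.58  1.37  2.09]
(0.52, 0.2) -60 [-1.17  0.68  1.36  1.67 -0.68  1.36 -2.32]
(0.52, 0.2) -30 [-0.03  0.39 -0.62  1.63  0.24  1.2  -2.79]
(0.52, 0.2) 0 [-0.    0.4  -0.66  1.63  0.26  1.2  -2.29]
(0.52, 0.2) 30 [ 0.06  0.41 -0.76  1.63  0.3   1.22 -1.81]
(0.52, 0.2) 60 [ 0.13  0.44 -0.88  1.63  0.36  1.24 -1.34]
(0.52, 0.2) 90 [ 0.15  0.45 -0.92  1.62  0.37  1.25 -0.84]
(0.52, 0.2) 120 [ 0.2   0.48 -1.01  1.62  0.42  1.27 -0.36]
(0.52, 0.2) 150 [ 0.24  0.51 -1.09  1.62  0.46  1.3   0.12]
```

```bash
python3 - <<'E'
from h import *
import pickle
out=[]
r.movep([.561,-.137,.24],down(np.radians(10)))
y=np.array([np.sin(np.radians(10)),-np.cos(np.radians(10)),0])
for n,c in [("k",np.array([.561,-.137,.23])),("t",np.array([.569,.202,.26]))]:
    for i,s in enumerate((-.04,.04)):
        if i==0: r.movep(c+s*y,down(np.radians(10)))
        else: r.movel(c+s*y)
        r.dwell(.2); im,p=wsnap(f"{n}{i}.png"); out.append((n,i,p))
pickle.dump(out,open("poses.pkl","wb")); print(r.get_time(),out[-1],r.get_force(),r.get_joint_positions())
a=[cv2.imread(f"pics/{n}{i}.png") for n in "kt" for i in (0,1)]
m=np.vstack([np.hstack(a[:2]),np.hstack(a[2:])]); cv2.imwrite("pics/m1.png",cv2.resize(m,(800,600),interpolation=cv2.INTER_AREA))
E
```

```text
6.5833 ('t', 1, (array([0.57562405, 0.16398899, 0.25994558]), array([-3.12882343e+00, -2.76728243e-01,  2.16903406e-04]))) [ 0.51249794  0.59976419 -0.6002699 ] [-0.23760591  0.43940154 -0.17953423  1.60185661  0.0845671   1.10789792
 -1.8328102 ]
```

View pics/m1.png

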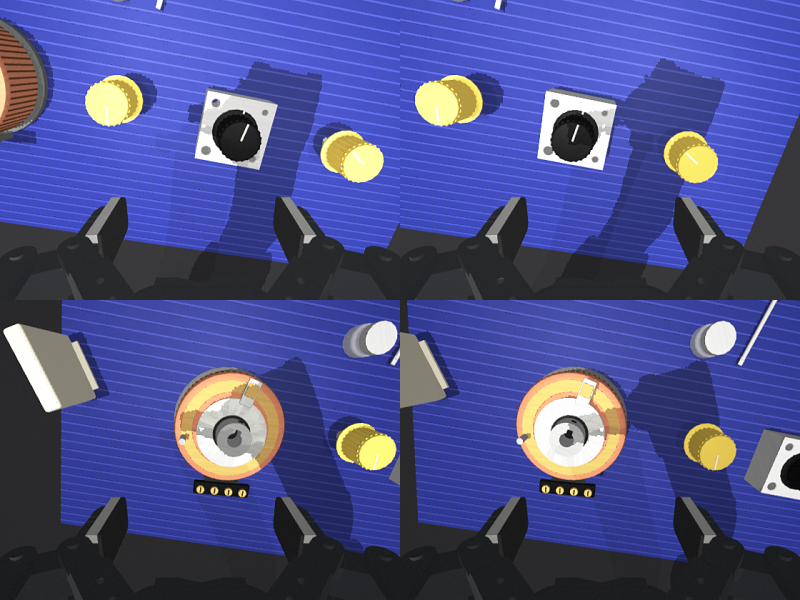

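The knob top is at about k0 (333,189) and k1 (242,190). The hub is at t0 (326,186), and the zero post is at (255,189) in t0, left of the axis. The brush arm points up and to the right. Zooming for precise centres.

```bash
python3 - <<'E'
import cv2,numpy as np
def crop(f,c,h): 
    im=cv2.imread("pics/"+f); x,y=c; return cv2.resize(im[y-h:y+h,x-h:x+h],(400,300) if 0 else (300,300),interpolation=cv2.INTER_CUBIC)
m=np.vstack([np.hstack([crop("k0.png",(333,185),50),crop("k1.png",(242,185),50)]),np.hstack([crop("t0.png",(325,186),50),crop("t1.png",(235,188),50)])])
cv2.imwrite("pics/m2.png",m)
E
```

```text
(no output)
```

View pics/m2.png

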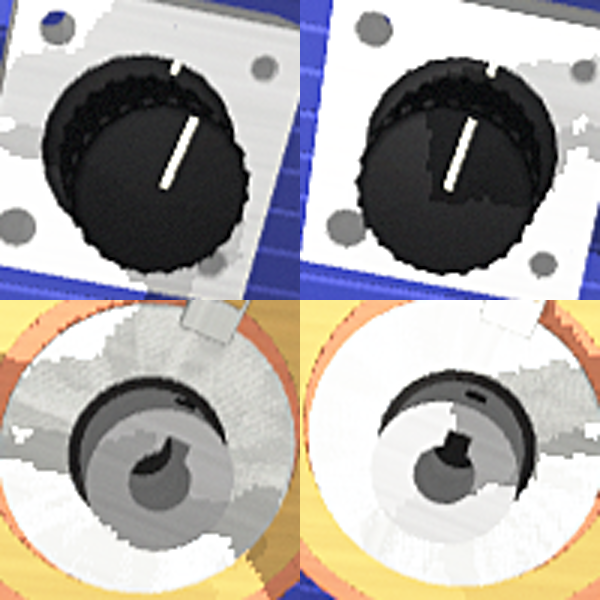

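```bash
python3 - <<'E'
from h import *
import pickle
np.set_printoptions(precision=4,suppress=True)
P={(n,i):p for n,i,p in pickle.load(open("poses.pkl","rb"))}
K=[(337.2,197.4),(241.6,197.6)];KE=[(348,174.3),(249.3,174.3)]
T=[(328.2,195.5),(233.3,195.8)]
def two(n,c): return tri([ray("wrist",c[i],P[n,i]) for i in (0,1)])
for nm,n,c,z in [("knob top","k",K,.098),("ptr end","k",KE,.098),("hub","t",T,.125),("keyway end","t",[(275+180/3,136+141/3),(185+159.5/3,138+133.5/3)],.125),("stop","t",[(182/.7143,135/.7143),(121/.7143,140/.7143)],.1),("armend","t",[(254/.7143,79/.7143),(189/.7143,80/.7143)],.098),("sL","t",[(200/.7143,190/.7143),(145.5/.7143,189.5/.7143)],.079),("sR","t",[(242/.7143,193/.7143),(188/.7143,192.5/.7143)],.079)]:
    print(nm,*two(n,c),*[onz(*ray("wrist",c[i],P[n,i]),z)[:2] for i in (0,1)])
E
```

```text
knob top [ 0.562  -0.1434  0.0955] [np.float64(0.0001231552388983695), np.float64(0.00012315523889831054)] [ 0.5625 -0.1429] [ 0.5629 -0.1435]
ptr end [ 0.5828 -0.1468  0.0989] [np.float64(0.00021757111446005085), np.float64(0.00021757111446020329)] [ 0.5824 -0.1471] [ 0.5828 -0.1467]
hub [0.5698 0.2027 0.1237] [np.float64(0.00029341165989367685), np.float64(0.0002934116598938224)] [0.5705 0.203 ] [0.5699 0.2026]
keyway end [0.5818 0.2001 0.1262] [np.float64(3.359552327557899e-05), np.float64(3.3595523275743075e-05)] [0.5815 0.1999] [0.5816 0.2002]
stop [0.554  0.2623 0.0944] [np.float64(0.0034374798057037713), np.float64(0.00343747980570368)] [0.5589 0.263 ] [0.5523 0.2602]
armend [0.6379 0.1896 0.0909] [np.float64(0.0007067529964687333), np.float64(0.0007067529964690648)] [0.6386 0.1912] [0.6376 0.1892]
sL [0.4774 0.2264 0.0763] [np.float64(0.00011797774416927763), np.float64(0.00011797774416929885)] [0.4786 0.2266] [0.479 0.226]
sR [0.4823 0.1662 0.0746] [np.float64(0.00023696727697095543), np.float64(0.0002369672769708896)] [0.4842 0.1673] [0.4849 0.1664]
```

Measured heights are 95.5 mm for the knob top (98 given) and 123.7 mm for the hub (125 given), so they agree. The pointer is at about −10.6°, the keyway at −12 ±2° and zero at about 95°. One more view at yaw 100° will show the wrist-camera bias.

```bash
python3 - <<'E'
from h import *
import pickle
r.movep([.5627,-.1432,.26],down(np.radians(100)))
r.movel([.5627,-.1432,.23]); r.dwell(.3); im,p=wsnap("k2.png"); pickle.dump(p,open("k2.pkl","wb"))
u=proj([.5627,-.1432,.098],p); print(u,r.get_time(),r.get_joint_positions())
r.movep([.5627,-.1432,.23],down(np.radians(10))); r.dwell(.3); im2,p2=wsnap("k3.png"); pickle.dump(p2,open("k3.pkl","wb"))
u2=proj([.5627,-.1432,.098],p2); print(u2,r.get_time())
def c(im,u): x,y=np.round(u).astype(int);print(x,y);return cv2.resize(im[y-40:y+40,x-40:x+40,::-1],(400,400),interpolation=cv2.INTER_CUBIC)
cv2.imwrite("pics/m3.png",np.hstack([c(im,u),c(im2,u2)]))
E
```

```text
[280.02278621 198.76506739] 8.9833 [ 0.49143044  0.46452649 -0.48844847  1.68420093  0.24459962  1.05292123
  0.09963768]
[281.2692587 198.1461681] 10.575
280 199
281 198
```

View pics/m3.png

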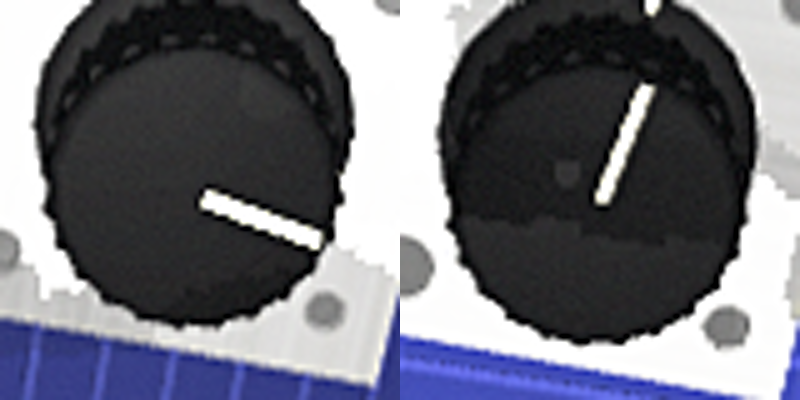

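```bash
cat >> h.py <<'E'
from scipy.optimize import least_squares
def topcircle(im,pose,guess,z,R,dark=True,thr=80):
    """fit centre of the top rim: contour points on the near (lower) half, cast to plane z"""
    g=im.max(2); m=((g<thr) if dark else (g>thr)).astype(np.uint8)
    u=proj([guess[0],guess[1],z],pose); f=R*355/(pose[0][2]+.142-z)
    mm=np.zeros_like(m); cv2.circle(mm,tuple(np.round(u).astype(int).tolist()),int(f*1.5),1,-1)
    c=max(cv2.findContours(m*mm,cv2.RETR_EXTERNAL,cv2.CHAIN_APPROX_NONE)[0],key=cv2.contourArea)[:,0,:]
    c=c[(c[:,1]>u[1]+.1*f)]
    X=np.array([onz(*ray("wrist",p,pose),z)[:2] for p in c])
    X=X[abs(np.hypot(*(X-guess).T)-R)<.006]
    s=least_squares(lambda q:np.hypot(X[:,0]-q[0],X[:,1]-q[1])-q[2],[*guess,R],loss="soft_l1",f_scale=.0005)
    return s.x,len(X),np.std(s.fun)
E
python3 - <<'E'
from h import *
import pickle
np.set_printoptions(precision=4,suppress=True)
P={(n,i):p for n,i,p in pickle.load(open("poses.pkl","rb"))}
rd=lambda f:cv2.imread("pics/"+f)[:,:,::-1]
for f,p in [("k0.png",P["k",0]),("k1.png",P["k",1]),("k2.png",pickle.load(open("k2.pkl","rb"))),("k3.png",pickle.load(open("k3.pkl","rb")))]:
    print(f,topcircle(rd(f),p,[.5627,-.1432],.098,.025),p[0])
    im=rd(f);g=proj([.5627,-.1432,.098],p)
    m=(im.min(2)>200).astype(np.uint8); n,l,st,ce=cv2.connectedComponentsWithStats(m)
    for j in range(1,n):
        if 20<st[j,4]<300 and np.hypot(*(ce[j]-g))<25:
            yx=np.argwhere(l==j)[:,::-1]; X=np.array([onz(*ray("wrist",q,p),.098)[:2] for q in yx]); mu=X.mean(0); v=np.linalg.svd(X-mu)[2][0]; v*=np.sign(v[0]); t=(X-mu)@v
            print("  ptr",mu,np.degrees(np.arctan2(v[1],v[0])),t.min(),t.max(),mu+v*t.min())
E
```

```text
k0.png (array([ 0.563 , -0.1411,  0.0242]), 78, np.float64(0.0006778621178295794)) [ 0.5542 -0.0988  0.2301]
  ptr [ 0.573  -0.1446] -10.876511628650197 -0.010356226735450082 0.009925684231917949 [ 0.5628 -0.1426]
k1.png (array([ 0.563 , -0.1425,  0.024 ]), 82, np.float64(0.00047831099070876645)) [ 0.568  -0.1751  0.2301]
  ptr [ 0.5727 -0.1445] -10.627873464025074 -0.009807281811144876 0.010193245133630882 [ 0.5631 -0.1427]
k2.png (array([ 0.5602, -0.1418,  0.0234]), 73, np.float64(0.0003707783496042974)) [ 0.563  -0.1432  0.2307]
  ptr [ 0.5722 -0.1455] -11.329412420527884 -0.01005335385419919 0.010090630729642652 [ 0.5623 -0.1436]
k3.png (array([ 0.5624, -0.1422,  0.0234]), 80, np.float64(0.0004094357166469896)) [ 0.5627 -0.1433  0.23  ]
  ptr [ 0.5731 -0.1446] -10.715058440307795 -0.009944154960142313 0.009626592797969673 [ 0.5633 -0.1428]
```

```bash
python3 - <<'E'
from h import *
np.set_printoptions(precision=4,suppress=True)
R=down(np.radians(10))
r.movel([.5629,-.1436,.10],R,feed=.15); r.movel([.5629,-.1436,.060],feed=.06); r.dwell(.2)
print("pre",r.get_tcp_pos(),r.get_force(),r.get_ft_torque())
print(effector.gripper_to(.03),r.get_width()); r.dwell(.2)
print("grip",r.get_tcp_pos(),r.get_force(),r.get_ft_torque(),r.get_width())
r.movel([.5629,-.1436,.205],feed=.12); r.dwell(.2)
print("lift",r.get_tcp_pos(),r.get_force(),r.get_ft_torque(),r.get_width())
r.movel([.5702,.2019,.205],feed=.2); r.movel([.5702,.2019,.190],feed=.05); r.dwell(.3)
print("over",r.get_tcp_pos(),r.get_force(),r.get_ft_torque(),r.get_time())
im=imaging.snapshot("side"); cv2.imwrite("pics/s1.png",im[:,:,::-1])
im2,_=wsnap("w1.png")
cv2.imwrite("pics/m4.png",np.hstack([cv2.resize(im[130:250,160:320,::-1],(400,300),interpolation=cv2.INTER_CUBIC),cv2.resize(im2[:,:,::-1],(400,300))]))
E
```

```text
pre [ 0.5631 -0.1437  0.0604] [ 0.8733 -0.471  -0.0088] [ 0.0102 -0.0401  0.0103]
False 0.04866742491114416
grip [ 0.563  -0.1436  0.0605] [-1.5093  0.2011  5.8156] [ 0.0407  0.3012 -0.0081] 0.049214454632793704
lift [ 0.5627 -0.1436  0.2045] [-0.0705  0.0544 -1.9009] [ 0.0411  0.0011 -0.0206] 0.04866610155741019
over [0.5703 0.2019 0.1902] [-1.04   -0.1403 -0.8356] [ 0.0084 -0.0025 -0.0096] 17.425
```

View pics/m4.png

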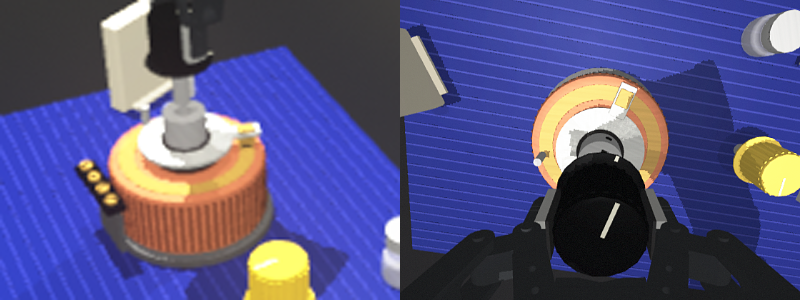

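The spindle tip is right over the hub and the pointer is visible in hand. Descending with force feedback.

```bash
cat >> h.py <<'E'
def F(n=4,dt=.02):
    a=[]
    for _ in range(n): a.append(np.r_[r.get_force(),r.get_ft_torque()]); r.dwell(dt)
    return np.mean(a,0)
E
python3 - <<'E'
from h import *
import pickle
np.set_printoptions(precision=3,suppress=True)
b=F(10); print("base",b); np.save("base.npy",b)
z=.190;p=[.5702,.2019]
while z>.160:
    z-=.001; r.movel([*p,z],feed=.03); f=F(3)-b
    if z<.182: print(round(z,4),f,round(r.get_tcp_pos()[2],4))
    if abs(f[2])>7 or np.hypot(f[0],f[1])>8: break
print(r.get_time())
E
```

```text
base [ 0.084  0.206 -1.18  -0.003 -0.009 -0.004]
0.181 [-0.52   0.3   -0.24   0.013  0.007 -0.004] 0.181
0.18 [ 0.333 -0.631 -0.46   0.026 -0.001 -0.001] 0.18
0.179 [-0.005  0.018 -0.516  0.042 -0.055  0.007] 0.179
0.178 [ 0.301  0.267  2.61   0.163 -0.172 -0.002] 0.1783
0.177 [ 2.54   1.635  0.218  0.551 -0.711  0.007] 0.177
0.176 [ 2.794  2.238  0.465  0.765 -0.869  0.027] 0.1761
0.175 [ 3.667  2.973  1.834  0.94  -0.989 -0.004] 0.1751
0.174 [ 3.438  3.793  2.277  1.032 -1.034 -0.002] 0.1741
0.173 [ 4.177  3.935  2.242  1.032 -1.096  0.007] 0.1731
0.172 [ 3.775  3.698  1.991  1.06  -1.075  0.016] 0.1721
0.171 [ 3.838  3.308  1.664  1.023 -1.072 -0.026] 0.1711
0.17 [ 3.763  3.558  2.309  1.033 -1.054 -0.017] 0.1701
0.169 [ 3.625  3.549  2.458  1.044 -1.099  0.022] 0.1691
0.168 [ 3.376  3.888  2.316  1.053 -1.104 -0.007] 0.1681
0.167 [ 4.171  3.477  2.124  1.057 -1.105 -0.003] 0.1671
0.166 [ 3.854  3.743  2.237  1.041 -1.117 -0.008] 0.1661
0.165 [ 3.685  3.57   2.101  0.997 -1.113  0.024] 0.1651
0.164 [ 4.34   3.434  1.89   1.054 -1.117 -0.   ] 0.1641
0.163 [ 3.759  3.689  1.848  1.068 -1.096  0.011] 0.1631
0.162 [ 4.19   3.991  1.937  1.033 -1.105  0.012] 0.1621
0.161 [ 4.395  3.737  2.169  1.045 -1.135  0.001] 0.1611
0.16 [ 4.543  3.661  1.63   1.051 -1.161  0.002] 0.1601
26.6917
```

It entered through the chamfer and the key passed with no block (1–2 N at key depth), so key and keyway already matched. Now relieving the side load and pushing home.

```bash
python3 - <<'E'
from h import *
np.set_printoptions(precision=3,suppress=True)
b=np.load("base.npy"); p=np.array([.5702,.2019]); z=.160; f=F(4)-b
for k in range(5):
    p+=.0003*np.clip(f[:2]/2,-1,1); r.movel([*p,z],feed=.02); f=F(4)-b; print(p,f)
    if np.hypot(f[0],f[1])<1.2: break
while z>.1335:
    z-=.002 if z>.139 else .0005
    r.movel([*p,z],feed=.03); f=F(3)-b
    if z<.139 or k%3==0: print(round(z,4),f,round(r.get_tcp_pos()[2],4))
    if f[2]>9: break
print(r.get_time(),p); np.save("p.npy",p)
wsnap("w2.png")
E
```

```text
[0.571 0.202] [ 3.437  2.987  2.819  0.933 -0.971  0.025]
[0.571 0.202] [ 3.129  1.778  2.956  0.727 -0.853  0.01 ]
[0.571 0.203] [ 2.388  1.865  1.534  0.416 -0.631 -0.001]
[0.571 0.203] [ 1.039 -0.25   0.323  0.072 -0.349  0.032]
0.158 [ 0.576 -0.292 -0.732  0.004 -0.148  0.032] 0.1577
0.156 [ 0.075 -0.085 -0.059 -0.045  0.015 -0.005] 0.1558
0.154 [-0.325 -0.753 -0.313 -0.059  0.03   0.021] 0.1539
0.152 [-0.095 -0.944 -0.487 -0.152  0.015  0.001] 0.1519
0.15 [ 0.163 -0.673 -0.401 -0.24   0.071 -0.025] 0.1499
0.148 [-0.348 -1.063 -1.232 -0.202  0.051 -0.026] 0.1479
0.146 [-0.383 -0.808 -0.627 -0.278  0.024  0.018] 0.1459
0.144 [-0.46  -1.423 -0.937 -0.268  0.008 -0.028] 0.1439
0.142 [-0.61  -1.414 -1.153 -0.291  0.031 -0.006] 0.1419
0.14 [ 0.017 -1.802 -0.864 -0.338  0.027 -0.012] 0.1399
0.138 [-0.476 -1.576 -0.88  -0.294 -0.002 -0.012] 0.1379
0.1375 [-0.348 -0.974 -0.365 -0.316  0.041 -0.029] 0.1375
0.137 [ 0.051 -1.351 -0.052 -0.312  0.058  0.009] 0.137
0.1365 [ 0.292 -1.885 -0.485 -0.357  0.007 -0.019] 0.1365
0.136 [ 0.072 -1.746  0.295 -0.358  0.003  0.012] 0.136
0.1355 [ 0.086 -1.388  0.552 -0.373  0.038 -0.003] 0.1355
0.135 [-1.788 -2.589  5.928 -0.514  0.418 -0.035] 0.1354
0.1345 [-3.555 -2.771 11.595 -0.652  0.737 -0.017] 0.1353
33.425 [0.571 0.203]
```

The knob is seated at TCP z = 0.1354. Winding anticlockwise while watching the twist.

```bash
python3 - <<'E'
from h import *
np.set_printoptions(precision=3,suppress=True)
b=np.load("base.npy"); p=np.load("p.npy"); z=.1356
r.movel([*p,z],feed=.03)
t0=r.get_time(); print(t0,F(3)-b)
yaw=10.
while yaw<135:
    yaw+=6 if yaw<94 else 1.5
    r.movel([*p,z],down(np.radians(yaw)),feed=.15)
    f=F(3,.015)-b; 
    if np.hypot(f[0],f[1])>3: p=p+.0002*np.clip(f[:2]/2,-1,1)
    print(yaw,f,round(r.get_time(),2))
    if abs(f[5])>.2 or np.hypot(f[0],f[1])>15 or r.get_time()>56: break
np.save("p.npy",p); print(p,r.get_tcp_pos()); wsnap("w3.png")
E
```

```text
33.725 [-0.651 -2.132  2.824 -0.423  0.173 -0.022]
16.0 [-0.417 -3.171  2.069 -0.728  0.085 -0.079] 34.08
22.0 [ 0.141 -2.375  0.803 -0.585 -0.034 -0.076] 34.39
28.0 [-0.09  -1.403 -0.403 -0.456 -0.084 -0.093] 34.7
34.0 [ 0.512 -0.679 -1.185 -0.228 -0.098 -0.115] 35.01
40.0 [ 0.146 -0.127 -2.008  0.013 -0.06  -0.075] 35.32
46.0 [ 0.141  0.81  -2.536  0.306  0.048 -0.089] 35.62
52.0 [-0.948  2.315 -2.934  0.592  0.192 -0.096] 35.93
58.0 [-1.31   4.095 -3.174  0.955  0.448 -0.093] 36.24
64.0 [-2.269  4.047 -3.173  1.065  0.591 -0.102] 36.55
70.0 [-2.166  4.391 -2.948  1.068  0.591 -0.115] 36.86
76.0 [-2.337  4.525 -3.469  1.029  0.541 -0.085] 37.17
82.0 [-2.134  3.887 -3.219  1.034  0.572 -0.125] 37.48
88.0 [-2.455  4.42  -3.749  0.924  0.523 -0.074] 37.78
94.0 [-2.309  3.494 -3.742  0.811  0.484 -0.073] 38.09
95.5 [-0.817  2.504 -3.957  0.558  0.224 -0.126] 38.39
97.0 [-0.711  1.422 -4.306  0.408  0.143 -0.109] 38.69
98.5 [-0.424  0.756 -4.323  0.323  0.167 -0.118] 38.99
100.0 [-0.415  0.67  -4.974  0.187  0.125 -0.132] 39.29
101.5 [-0.322 -0.063 -4.404  0.088  0.155 -0.109] 39.59
103
[... 394 characters left out ...]
 [-2.233 -0.613 -4.508 -0.02   0.487 -0.094] 41.99
115.0 [-1.128  0.13  -5.63   0.062  0.428 -0.103] 42.29
116.5 [-1.778  0.838 -5.399  0.159  0.404 -0.085] 42.59
118.0 [-1.05   1.087 -5.876  0.278  0.389 -0.077] 42.89
119.5 [-2.37   0.724 -5.768  0.315  0.416 -0.127] 43.19
121.0 [-2.087  1.843 -5.709  0.338  0.477 -0.1  ] 43.49
122.5 [-2.535  1.699 -5.698  0.409  0.6   -0.119] 43.79
124.0 [-1.808  1.543 -6.255  0.278  0.471 -0.114] 44.09
125.5 [-2.193  0.49  -5.971  0.212  0.48  -0.122] 44.39
127.0 [-2.712  0.509 -5.426  0.145  0.48  -0.144] 44.69
128.5 [-2.233  0.36  -5.745  0.07   0.528 -0.19 ] 44.99
130.0 [-2.856 -0.273 -4.599  0.022  0.646 -0.249] 45.29
[0.569 0.204] [0.569 0.204 0.136]
```

```bash
python3 - <<'E'
from h import *
a=cv2.imread("pics/w3.png"); im=imaging.snapshot("top"); cv2.imwrite("pics/t3.png",im[:,:,::-1])
cv2.imwrite("pics/m5.png",np.hstack([cv2.resize(a,(480,360)),cv2.resize(im[180:290,190:287,::-1],(317,360),interpolation=cv2.INTER_CUBIC)]))
E
```

```text
(no output)
```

View pics/m5.png

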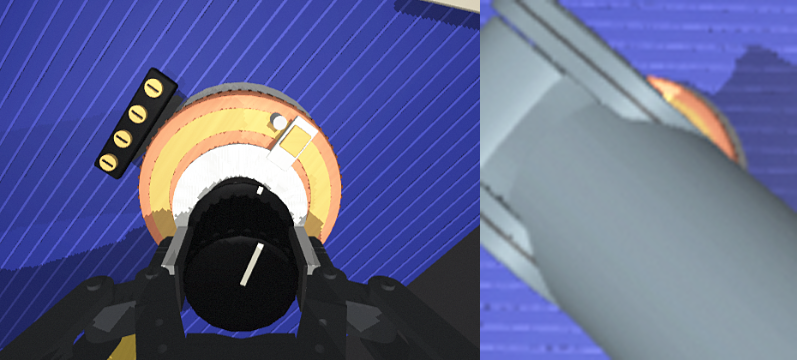

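The brush arm rests against the stop post (278,122). I'll relax the bush twist, make sure the skirt is seated, release and rise.

```bash
python3 - <<'E'
from h import *
np.set_printoptions(precision=3,suppress=True)
b=np.load("base.npy"); p=np.array(r.get_tcp_pos())[:2]
yaw=130.
for _ in range(6):
    yaw-=1.5; r.movel([*p,.1356],down(np.radians(yaw)),feed=.1); f=F(5)-b; print(yaw,f)
    if f[5]>-.06: break
for z in (.1354,.1351,.1348,.1345):
    r.movel([*p,z],feed=.02); f=F(3)-b; print(z,f,r.get_tcp_pos()[2])
    if f[2]>5: break
effector.gripper_to(.085); r.dwell(.2); print(F(4),r.get_width(),r.get_time())
r.movel([*p,.20],feed=.1); r.movel([*p,.257],feed=.15); r.dwell(.2)
im,pose=wsnap("w4.png"); import pickle; pickle.dump(pose,open("w4.pkl","wb")); print(pose,r.get_time())
s=imaging.snapshot("side"); cv2.imwrite("pics/s4.png",s[:,:,::-1])
cv2.imwrite("pics/m6.png",np.hstack([cv2.resize(im[:,:,::-1],(480,360)),cv2.resize(s[140:240,180:269,::-1],(320,360),interpolation=cv2.INTER_CUBIC)]))
E
```

```text
128.5 [-2.295 -0.159 -5.898  0.06   0.554 -0.22 ]
127.0 [-2.415  0.394 -6.052  0.078  0.5   -0.163]
125.5 [-1.752  0.524 -6.129  0.139  0.42  -0.151]
124.0 [-1.275  0.897 -6.975  0.179  0.309 -0.088]
122.5 [-0.886  0.999 -6.887  0.24   0.186 -0.046]
0.1354 [-1.829  0.502 -4.184  0.206  0.291 -0.052] 0.1355841729495031
0.1351 [-2.66  -0.398  1.482 -0.021  0.581 -0.089] 0.13547498575298883
0.1348 [-3.631 -1.246  6.628 -0.182  0.849 -0.074] 0.13543335559720968
[-0.126 -0.001  0.027 -0.011  0.007 -0.01 ] 0.08493409166347458 48.675
(array([0.569, 0.204, 0.256]), array([-1.51 , -2.753,  0.002])) 50.2583
```

View pics/m6.png

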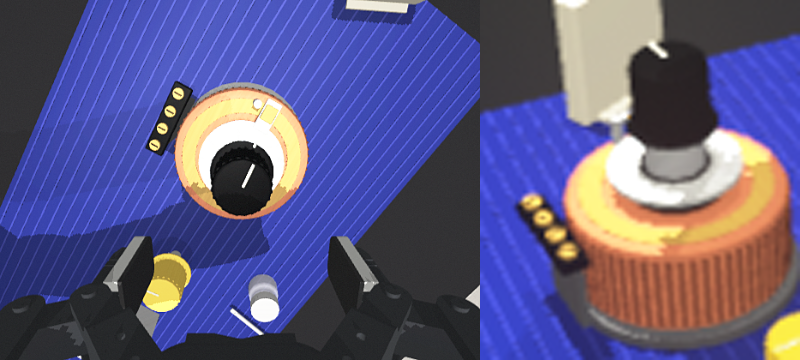

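```bash
python3 - <<'E'
from h import *
import pickle
p=pickle.load(open("w4.pkl","rb")); im=cv2.imread("pics/w4.png")[:,:,::-1]
a=lambda v:np.degrees(np.arctan2(v[1],v[0]))
for mid in (.173,):
    m=(im.min(2)>170).astype(np.uint8); n,l,st,ce=cv2.connectedComponentsWithStats(m); g=np.array([248,177])*1.1667
    for j in range(1,n):
        if 20<st[j,4]<400 and np.hypot(*(ce[j]-g))<20:
            X=np.array([onz(*ray("wrist",q,p),mid)[:2] for q in np.argwhere(l==j)[:,::-1]]); mu=X.mean(0); v=np.linalg.svd(X-mu)[2][0]; v*=np.sign(v[1]); t=(X-mu)@v
            print("ptr",a(v),mu,mu+v*t.min(),t.max()-t.min())
# terminal screws: yellow blobs
h=cv2.cvtColor(np.ascontiguousarray(im),cv2.COLOR_RGB2HSV)
m=cv2.inRange(h,(15,60,120),(35,255,255)); m[:, :165]=0; m[:,228:]=0; m[:95]=0; m[185:]=0
n,l,st,ce=cv2.connectedComponentsWithStats(m)
S=np.array([onz(*ray("wrist",ce[j],p),.079)[:2] for j in range(1,n) if 15<st[j,4]<250 and np.hypot(*(st[j,2:4]))<30]); print(S)
v=np.linalg.svd(S-S.mean(0))[2][0]; print("strip",a(v*np.sign(v[1])))
k=topcircle(im,p,[.571,.203],.173,.025); print(k)
E
```

```text
ptr 98.52693380520681 [0.56818799 0.21538088] [0.56971702 0.20518266] 0.020259386685038447
[[0.47903147 0.22699834]
 [0.48050709 0.20716799]
 [0.48196219 0.18746658]
 [0.48341851 0.16766699]]
strip 94.22835885039116
(array([0.56905129, 0.20474214, 0.02352996]), 88, np.float64(0.0003444819638347857))
```

The pointer reads 98.5° against +y at 94.2° from the screws (about 94.6° from hub to strip). That is 4.3° past zero, just inside the 4.58° limit and too close, probably key lash. I'll regrasp and take out about 4° without leaving the stop.

```bash
cat > fin.py <<'E'
from h import *
a=lambda v:np.degrees(np.arctan2(v[1],v[0]))
def ptr(fn):
    im,p=wsnap(fn); m=(im.min(2)>170).astype(np.uint8); n,l,st,ce=cv2.connectedComponentsWithStats(m); g=proj([.5685,.2154,.173],p)
    for j in range(1,n):
        if 20<st[j,4]<400 and np.hypot(*(ce[j]-g))<22:
            X=np.array([onz(*ray("wrist",q,p),.173)[:2] for q in np.argwhere(l==j)[:,::-1]]); mu=X.mean(0); v=np.linalg.svd(X-mu)[2][0]; print("ptr",a(v*np.sign(v[1])),mu,len(X))
    return p
E
python3 - <<'E'
from fin import *
np.set_printoptions(precision=3,suppress=True)
p=np.array(r.get_tcp_pos())[:2]
r.movel([*p,.137],feed=.15); r.movel([*p,.1357],feed=.02); b=F(3)
effector.gripper_to(.03); r.dwell(.1); print(F(4)-b)
for y in (121.2,119.9,118.5):
    r.movel([*p,.1357],down(np.radians(y)),feed=.1); print(y,F(4)-b)
effector.gripper_to(.085); r.dwell(.1)
r.movel([*p,.20],down(np.radians(118.5)),feed=.15); r.movel([*p,.257],down(np.radians(122.5)),feed=.15); r.dwell(.2)
ptr("w5.png"); print(r.get_time(),r.get_force())
E
```

```text
[-0.344 -0.009  5.217 -0.171  0.184 -0.005]
121.2 [ 0.176 -0.471  5.153 -0.19   0.142  0.019]
119.9 [-0.402 -0.413  5.655 -0.187  0.095  0.05 ]
118.5 [ 0.332 -0.896  5.065 -0.182  0.106  0.047]
ptr 94.83472536588363 [0.569 0.215] 111
55.0083 [ 0.333  0.428 -0.489]
```

The pointer now reads 94.8° against 94.2–95.3°. One last look before handing in.

```bash
python3 - <<'E'
from fin import *
im=cv2.imread("pics/w5.png"); s=imaging.snapshot("side"); cv2.imwrite("pics/s5.png",s[:,:,::-1])
cv2.imwrite("pics/m7.png",np.hstack([cv2.resize(im,(480,360)),cv2.resize(s[140:240,180:269,::-1],(320,360),interpolation=cv2.INTER_CUBIC)]))
E
```

```text
(no output)
```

View pics/m7.png

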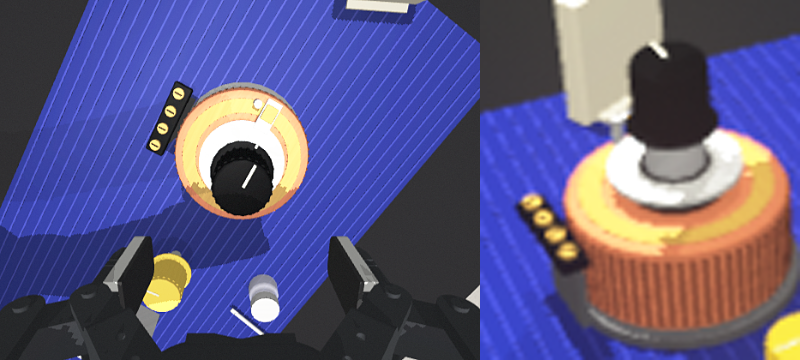

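The knob sits on the hub. The brush arm is still against the post at (258,105), the pointer lies along zero and the gripper is clear.

```bash
python3 -c "
from rig import r,ticket
print(ticket.close_job(),r.get_time())"
```

```text
the job is handed in; nothing more can be done
the job is handed in; nothing more can be done
```

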